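# Refit the captive cover of a valve box

### The job

Put the green metal cover back on the grey valve box. It is longer than the mouth, so tip it, tuck its plain end (the one without the slot) well under the lip at the box's deep end (opposite the yellow catch), lower the slotted end inside, then slide the cover back under the other lip until it stops and the yellow spring catch snaps up in the slot. Feel your way and do not force it or let it drop: the box is brittle plastic; leave the other things where they are and let go at the end.

Things in the scene. Friction and masses are not known exactly. Their poses are not given: they have to be found in the camera images.
- valve_box: Grey open-topped box fixed to the worktop, 239 x 137 x 82 mm, brass valve inside. Origin: its underside, below the middle of the mouth; x along its length to the deep end, z up. Ledge all round, top at z = 64 mm. Inside width 125 mm (walls at y = +-62.5 mm, flaring above z = 76). A lip crosses each end, underside z = 77, top z = 82; mouth between the lips 184 mm. Brittle: cracks under about 30 N.
- deep_lip (a point): Middle of the lower inner edge of the deep-end lip (box x = +92, z = 77 mm). The pocket under this lip runs 23 mm back to a solid wall at box x = +115 mm.
- latch_lip (a point): Middle of the lower inner edge of the latch-end lip (box x = -92, z = 77 mm); the lip has a 40 mm gap over the catch. Under it stands a steel stop bar on slotted screws, its face somewhere from box x = -97 to -105 mm: set differently each time and not measured. The yellow catch sits on the same plate and moves with it.
- catch (a joint): Yellow spring catch in the middle of the latch end, 16 mm wide, standing 3 mm above the ledge; 0 = up, positive = pressed down (m, at most 0.0045; about 1.5 N). Its mouth side is a 30 degree ramp, so the sliding cover rides over it with about 1 to 4 N. When the cover meets the stop bar the catch snaps up in the cover's slot (about 1 mm of play) and keeps the cover from sliding back.
- cover: Loose flat green metal cover, 200 x 120 x 8 mm, 0.25 to 0.5 kg, lying flat. Origin: centre of its underside; x along its length to the plain end, z up. A slot 10 mm (x) by 22 mm (y) goes through it near the other end, 5 mm from that edge (x = -95 to -85 mm). A black bar handle stands on it, along x.
- handle (a point): Centre of the bar of the cover's handle, 46 mm above the cover's underside (38 mm above its top): bar 84 mm long (x), 12 mm wide (y), 14 mm high, on two posts at x = +-35 mm. When it is carried, mind the bottle rack's front bar, which runs across at world x = 0.63, z = 0.44 m.
- tail_edge (a point): Middle of the lower edge of the cover's plain end (cover x = +100 mm, z = 0): goes under the deep-end lip.
- slot_edge (a point): Middle of the lower edge of the cover's slotted end (cover x = -100 mm, z = 0).
- ptfe_tape: White roll of tape, 52 mm wide, 15 mm high, lying flat; bystander. Origin: centre of underside.
- cap_grey: Grey bottle cap, 69 mm wide, 24 mm high; bystander. Origin: centre of underside.
- cup_6: White cup with handle, 80 x 109 x 95 mm; bystander. Origin: centre of underside.
- tea_tin: Green and grey tea tin, 74 mm wide, 92 mm high; bystander. Origin: centre of underside.

How it is judged:
By the outcome, as a careful person would: the job done as asked, in the order asked, and still so for the second after the job is handed in, with the robot touching nothing.
It also fails if it takes over 61 s, if anything falls off the work surface, if the arm or the gripper's body presses on something with over 40 N, if the wrist force passes 120 N, or if a joint passes its speed limit or range.

### The arm

A 7-joint arm with a two-finger parallel gripper is mounted at the origin on a cart in front of the work surface, level with it; the furniture and walls round the work are solid. World frame = base frame: x ahead of the robot, y to its left, z up, the work surface at z = 0. Lengths are in mm, angles in rad, forces in N, time in s.
With the tool pointing down it reaches from about 375 to 925 mm from the base axis. Payload 3.1 kg.
Tool frame: the origin (TCP) lies at the very end of the fingers, on their centre line; the grasp point (between the pads) lies 19 mm behind it (env.grasp_offset is the distance from the TCP to the grasp point, in mm); z points along the fingers, y is the line along which they close (so a half turn about z gives the same grasp; the last joint's range is limited). The gripper opens to 85 mm and grips with 20 to 120 N. Pads are 22 mm wide; open, the fingers measure 114 mm over their backs; the gripper's body (76 mm by 85 mm) begins 54 mm behind the grasp point. The pads swing forward as they close: fully open they stand 13 mm farther back than shut.
Start: joints at [1.159, 0.383, 0.044, 1.598, -0.018, 1.161, -0.05], TCP at [200.658, -618.255, 231.269] pointing down, gripper open.
Joint ranges: [-2.61, 2.61], [-0.41, 2.15], [-1.48, 1.57], [0, 2.5], [-1.57, 4.71], [0.05, 1.97], [-2.85, 2.85]. Speed limits (rad/s): [2.79, 2.79, 3.14, 3.14, 3.14, 3.14, 3.14].

### API

Orientations are given as a rotation vector (axis times angle).
In Python, from station import monitor, camera, ticket, models, env gives the robot as it stands.
- The arm moves only by the tool move_arm, never from a script. Its argument "commands" is a list of rows, each an object of numbers: "x", "y", "z": the shift along the tool's x, y, z as a fraction of full scale; "wx", "wy", "wz": the turn, a rotation vector about the tool's x, y, z as a fraction of full scale; "jaw": the closure, from 0 (fully open) to 1 (shut). A call has 1 to 20 rows; each row is the pose to reach, as a shift and turn from the pose commanded when the call began, along the tool's axes at that moment, turning the shorter way round; what a row does not reach only later rows make up. Full scale, the value 1, is 0.3 m for a shift and 2 pi rad for a turn. A row lasts 1/12 s, in which the tool goes at most 41.7 mm and 7.16 degrees, less where a joint would pass 70% of its speed; a pose out of reach is approached as far as the arm can. A call with a number of a shift or a turn outside -1 to 1 is refused whole. A call with a gripper value outside its range is refused whole. The fingers move at their own pace and stop on an object; "force" is the grip in N (left out, the last holds). Time passes only in rows, so rows that repeat a pose let the fingers close. It gives the time, the measured TCP pose, the force, the opening and the grip force at its end, in the units of the state.
- monitor.state(): the state, without advancing time (a new reading comes with each control period).
- camera(name): name is "scene" or "top"; returns a dict with "frame" (384x512x3 uint8, blue, green, red), "fx", "fy", "cx", "cy" (pixels), "k1" (the pictures are not rectified: a ray, as slopes to the right and down, at radius r is drawn at 1 + k1 r^2 times it, then the intrinsics apply), "pose" (4x4, takes a point from camera to world coordinates). Camera axes: x right, y up, looking along -z (the intrinsics and any distortion apply to the point x, -y, -z); pixel columns grow to the right and rows downward; lengths in mm; the calibration is good to about 2 mm. A picture is of the moment at which its call begins. There is no depth.
- ticket.finish_job(): hands the job in; it is judged then, once.
Trained networks look in a picture, given as the dict that the camera call returned (one of the last four; its "shot" number tells which), for a name from the list of things; names that differ only in an ending like _2 or _b are one class to them, and where a whole thing is asked for, a point or a joint stands for the part that bears it (a point fixed in the world has none). Each returns a list of dicts, best first, with "score" (0 to 1); they miss things now and then, are a little off and sometimes report something else, mostly with a low value. They report only what shows in the picture. A call takes as long as a camera call.
- models.trace(picture, label): "region" (384x512 bool, what is visible of it) and "position" ([column, row] in pixels, amid what is visible of it).
- models.pinpoint(picture, label): "position" ([column, row] in pixels: a listed point, or the origin of a listed thing).
The state is a dict: "time_s": time; "q": joint angles; "dq": joint speeds; "joint_efforts": joint torques, N m; "tool_pos": TCP position; "orientation": TCP orientation; "force": force on the tool from outside, world axes, zero at the start; "moment": the same for the moment, N m; "width": opening from 0.0 (shut) to 1.0 (fully open); "gripper_force": force on a finger pad.
Only numpy, scipy, OpenCV 4.12 (cv2) and the standard library are available. Lean on these libraries where they do the work, as an engineer would, in place of code of your own. Each camera call takes 0.05 s, during which the arm holds its last target. There are 200 camera calls.

## Working session

There is one attempt and no reset: what is moved stays moved. The work goes in short steps, Python scripts to look and compute and a tool call to move; the robot and the scene stay as the last step left them, time stands still between calls to the robot, and variables do not carry over. Pictures are saved under pics/ and viewed, at most 10 in all, crops included, and the job is handed in when it is done.

Besides the shell and the picture viewer there is one more tool, called as a command line: name --argument value ..., lists and objects as JSON in quotes. move_arm: Moves the arm, as the interface text tells. Shift numbers are shares of 0.3 m and turn numbers shares of 2 pi rad, none past 1 either way. Its arguments: {"type":"object","properties":{"commands":{"type":"array","items":{"type":"object","properties":{"x":{"type":"number","minimum":-1,"maximum":1},"y":{"type":"number","minimum":-1,"maximum":1},"z":{"type":"number","minimum":-1,"maximum":1},"wx":{"type":"number","minimum":-1,"maximum":1},"wy":{"type":"number","minimum":-1,"maximum":1},"wz":{"type":"number","minimum":-1,"maximum":1},"jaw":{"type":"number"}}}},"force":{"type":"number"}},"required":["commands"]}

```bash
mkdir -p pics; ls
cat > h.py <<'E'
import numpy as np, cv2
from scipy.spatial.transform import Rotation as R
from station import monitor, camera, ticket, models, env
def ray(c,p):
    u=(p[0]-c["cx"])/c["fx"]; v=(p[1]-c["cy"])/c["fy"]
    rd=np.hypot(u,v); r=rd
    for _ in range(30): r=rd/(1+c["k1"]*r*r)
    s=r/rd if rd>0 else 1
    P=np.array(c["pose"]); d=P[:3,:3]@np.array([u*s,-v*s,-1]); return P[:3,3],d
def atz(c,p,z):
    o,d=ray(c,p); return o+d*(z-o[2])/d[2]
def proj(c,X):
    P=np.array(c["pose"]); q=P[:3,:3].T@(np.array(X)-P[:3,3]); u=q[0]/-q[2]; v=-q[1]/-q[2]
    k=1+c["k1"]*(u*u+v*v); return np.array([c["cx"]+c["fx"]*u*k, c["cy"]+c["fy"]*v*k])
E
cat > a.py <<'E'
from h import *
np.set_printoptions(precision=1,suppress=True)
s=monitor.state(); print(s["tool_pos"],s["orientation"],s["width"],s["force"],env.grasp_offset)
H={"valve_box":0,"deep_lip":77,"latch_lip":77,"cover":0,"handle":46,"tail_edge":0,"slot_edge":0,"ptfe_tape":0,"cap_grey":0,"cup_6":0,"tea_tin":0}
ims=[]
for n in ["top","scene"]:
    c=camera(n); ims.append(c["frame"]); print(n,np.array(c["pose"])[:3,3],np.array(c["pose"])[:3,2],c["fx"],c["k1"])
    for k,z in H.items():
        for r in models.pinpoint(c,k)[:2]:
            print(k,round(r["score"],2),np.array(r["position"]),atz(c,r["position"],z))
    cv2.imwrite(f"pics/{n}0.png",cv2.resize(c["frame"],(800,600)))
E
python3 a.py
```

```text
pics
[ 200.3 -617.4  229.9] [-3.1 -0.5  0. ] 0.9989647943836453 [-0.  -0.9 -0.5] 18.700000000000003
top [ 445.2  -22.3 1527.4] [-0.1  0.   1. ] 441.2928198260417 -0.12197016365347041
valve_box 0.57 [197.6 203.3] [504.5 179.4   0. ]
deep_lip 0.65 [170.4 208.8] [480.9 258.6  77. ]
latch_lip 0.94 [216.9 202. ] [507.5 105.7  77. ]
latch_lip 0.5 [300.8 203.8] [ 508.8 -170.6   77. ]
cover 0.6 [333.1 209.6] [ 494.8 -291.7    0. ]
cover 0.43 [196.6 200.7] [513.4 183.1   0. ]
handle 0.65 [330.6 207. ] [ 501.9 -274.9   46. ]
tail_edge 0.56 [296.  202.8] [ 515.2 -161.7    0. ]
slot_edge 0.75 [358.2 210.2] [ 494.8 -380.2    0. ]
ptfe_tape 0.7 [277.  158.8] [667.2 -92.2   0. ]
ptfe_tape 0.45 [220.  197.8] [525.7 102.2   0. ]
cap_grey 0.52 [244.3 158.1] [666.5  21.9   0. ]
cup_6 0.82 [386.6 171.4] [ 634.1 -480.7    0. ]
tea_tin 0.75 [119.8 171.3] [609.3 458.4   0. ]
scene [-339.1  610.3 1021.5] [-0.6  0.4  0.6] 397.6101104641027 -0.01623036256790653
valve_box 0.61 [218.4 239.8] [504.4 192.6   0. ]
deep_lip 0.67 [323.7 179. ] [ 480.2 -259.1   77. ]
deep_lip 0.55 [199.2 240.5] [473.1 276.   77. ]
latch_lip 0.74 [243.7 209.3] [513.4  80.   77. ]
cover 0.83 [323.8 185.6] [ 515.3 -302.     0. ]
cover 0.18 [241.3 209.8] [585.7  45.6   0. ]
handle 0.61 [320.4 179.8] [ 510.7 -273.8   46. ]
handle 0.35 [336.2 155.9] [ 592.6 -434.3   46. ]
tail_edge 0.91 [303.1 197. ] [ 509.5 -190.     0. ]
tail_edge 0.54 [320.6 179.5] [ 551.8 -317.4   -0. ]
slot_edge 0.82 [346.  181.5] [ 483.3 -393.1    0. ]
slot_edge 0.66 [239.  207.8] [599.8  46.8  -0. ]
ptfe_tape 0.47 [264.2 186.6] [ 646.6 -102.8    0. ]
ptfe_tape 0.23 [297.7 197.1] [ 521.  -172.5    0. ]
cap_grey 0.57 [233.1 194.4] [677.5  24.3   0. ]
cup_6 0.57 [332.9 153.2] [ 659.9 -485.8    0. ]
tea_tin 0.95 [136.4 252.8] [610.6 448.7   0. ]
```

```bash
cat > b.py <<'E'
from h import *
np.set_printoptions(precision=1,suppress=True)
c=camera("top"); f=c["frame"]
cv2.imwrite("pics/crop1.png",cv2.resize(f[130:260,140:400],(780,390),interpolation=cv2.INTER_CUBIC))
c2=camera("scene"); f2=c2["frame"]
cv2.imwrite("pics/crop2.png",cv2.resize(f2[130:290,120:380],(780,480),interpolation=cv2.INTER_CUBIC))
for cc,n in ((c,"t"),(c2,"s")):
  for k,z in (("cover",8),("valve_box",82)):
    for r in models.trace(cc,k)[:1]:
        m=r["region"].astype(np.uint8); cs,_=cv2.findContours(m,0,1); q=max(cs,key=cv2.contourArea)[:,0,:]
        W=np.array([atz(cc,p,z)[:2] for p in q.astype(float)],np.float32)
        rc=cv2.minAreaRect(W); print(n,k,r["score"],m.sum(),rc); print(cv2.boxPoints(rc))
E
python3 b.py
```

```text
t cover 0.55 1955 ((503.4607238769531, -280.16351318359375), (202.32077026367188, 120.52637481689453), 86.06419372558594)
[[ 436.4 -376.9]
 [ 556.6 -385.2]
 [ 570.5 -183.4]
 [ 450.3 -175.1]]
t valve_box 0.59 3030 ((504.4853515625, 179.1105499267578), (139.15573120117188, 251.2146759033203), 13.566065788269043)
[[407.4 284.9]
 [466.3  40.7]
 [601.6  73.3]
 [542.7 317.5]]
s cover 0.69 1106 ((502.83795166015625, -277.8592224121094), (209.56362915039062, 130.9866943359375), 87.35200500488281)
[[ 432.6 -379.5]
 [ 563.4 -385.6]
 [ 573.1 -176.2]
 [ 442.3 -170.2]]
s valve_box 0.71 3406 ((475.5555419921875, 201.7497100830078), (192.27870178222656, 283.7489013671875), 13.018978118896484)
[[349.9 318.3]
 [413.8  41.9]
 [601.2  85.2]
 [537.3 361.6]]
```

View pics/crop1.png

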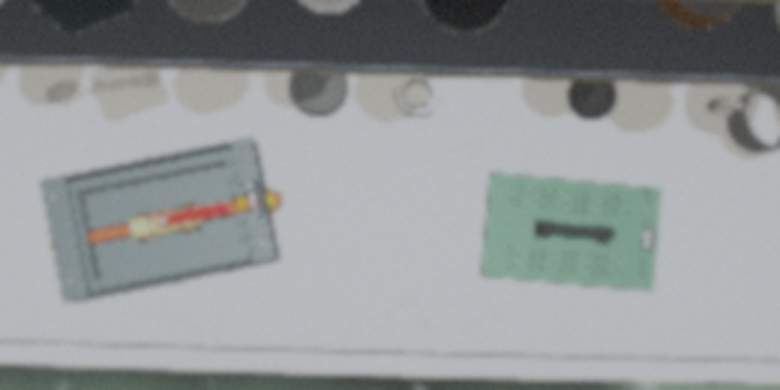

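View pics/crop2.png

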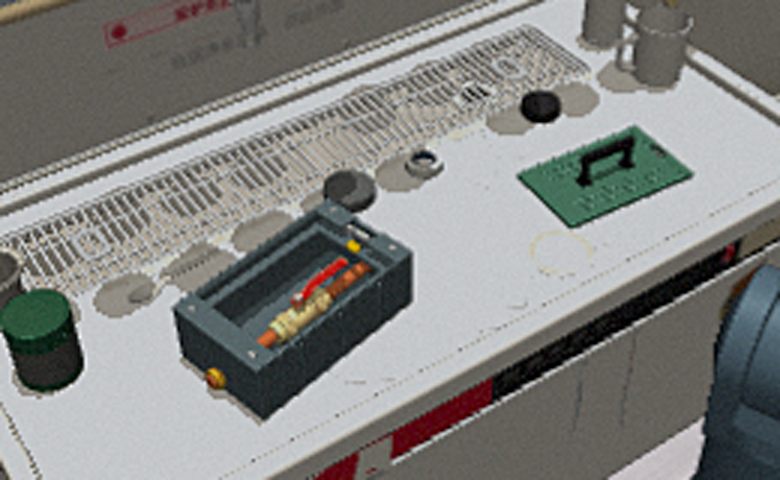

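```bash
cat >> h.py <<'E'
np.set_printoptions(precision=4,suppress=True)
def Rt(yaw,flip,tilt=0):
    """tool down; tool x along the cover's x (flip=+1) or against (-1); tilt deg: plain end (cover +x) down"""
    Rc=R.from_euler("z",yaw,degrees=True)*R.from_euler("y",tilt,degrees=True)
    return Rc*R.from_matrix(np.array([[flip,0,0],[0,-flip,0],[0,0,-1.]]))
def row(p,Rg,s=None,base=None):
    s=s or monitor.state()
    p0,R0=base if base else (np.array(s["tool_pos"]),R.from_rotvec(s["orientation"]))
    d=R0.inv().apply(np.array(p)-p0)/300; w=(R0.inv()*Rg).as_rotvec()/(2*np.pi)
    print("row xyz",d,"w",w,"dist",np.linalg.norm(d)*300,"ang",np.degrees(np.linalg.norm(w)*2*np.pi)); return d,w
E
python3 - <<'E'
from h import *
s=monitor.state(); print(s["q"],R.from_rotvec(s["orientation"]).as_matrix())
for f in (1,-1): row([503,-278.5,110],Rt(86.06,f))
c=camera("top")
# box corners in crop px
K=np.array([[42,182],[255,140],[278,258],[65,300]],float)/3+[140,130]
W=np.array([atz(c,k,82) for k in K]); print(W[:,:2]); print(W.mean(0)); print([np.linalg.norm(W[i]-W[i-1]) for i in range(4)])
for a,b in ((1,0),(2,3)): d=W[b]-W[a]; print(np.degrees(np.arctan2(d[1],d[0])))
K=np.array([[488,172],[660,186],[653,290],[481,276]],float)/3+[140,130]
W=np.array([atz(c,k,8) for k in K]); print(W[:,:2]); print(W.mean(0)); print([np.linalg.norm(W[i]-W[i-1]) for i in range(4)])
for a,b in ((1,0),(2,3)): d=W[b]-W[a]; print(np.degrees(np.arctan2(d[1],d[0])))
E
```

```text
[ 1.1592  0.3829  0.0439  1.5979 -0.0179  1.1612 -0.0499] [[ 0.9511  0.3087  0.    ]
 [ 0.3087 -0.9511  0.0001]
 [ 0.     -0.0001 -1.    ]]
row xyz [ 1.3082 -0.766   0.4043] w [-0.     -0.     -0.1891] dist 470.68329429467065 ang 68.0772541677818
row xyz [ 1.3082 -0.766   0.4043] w [-0.      0.      0.3109] dist 470.68329429467065 ang 111.92274592798928
[[539.046  314.4708]
 [591.385   81.2993]
 [462.839   52.2251]
 [410.5386 283.9326]]
[500.9521 182.9819  82.    ]
[np.float64(132.08602796400695), np.float64(238.97348123921503), np.float64(131.7930199151778), np.float64(237.5367739602814)]
102.65125622717565
102.71948377959345
[[ 568.9852 -183.0397]
 [ 558.0697 -383.9422]
 [ 437.4497 -377.193 ]
 [ 449.0355 -177.3276]]
[ 503.385  -280.3756    8.    ]
[np.float64(120.0855632557743), np.float64(201.1988682586142), np.float64(120.80861426699462), np.float64(200.20093269140546)]
86.89004358958894
86.68238725480724
```

move_arm --commands '[{"x": 1.0,"y": -0.6,"z": 0.3,"wz": -0.19,"jaw": 0},{"x": 1.0,"y": -0.6,"z": 0.3,"wz": -0.19},{"x": 1.0,"y": -0.6,"z": 0.3,"wz": -0.19},{"x": 1.0,"y": -0.6,"z": 0.3,"wz": -0.19},{"x": 1.0,"y": -0.6,"z": 0.3,"wz": -0.19},{"x": 1.0,"y": -0.6,"z": 0.3,"wz": -0.19},{"x": 1.0,"y": -0.6,"z": 0.3,"wz": -0.19},{"x": 1.0,"y": -0.6,"z": 0.3,"wz": -0.19},{"x": 1.0,"y": -0.6,"z": 0.3,"wz": -0.19},{"x": 1.0,"y": -0.6,"z": 0.3,"wz": -0.19},{"x": 1.0,"y": -0.6,"z": 0.3,"wz": -0.19}]'

```text
schema error: expected keys x, y, z, wx, wy, wz, jaw
```

Run:
```python
from h import *
s=monitor.state(); print(s["time_s"],s["tool_pos"],R.from_rotvec(s["orientation"]).as_matrix()[:,0])
row([503.4,-279.5,75],Rt(86.6,1))
```

```text
1.55 [ 200.6769 -618.256   231.2595] [0.9512 0.3087 0.0001]
row xyz [ 1.3084 -0.7625  0.521 ] w [ 0.     -0.     -0.1906] dist 480.43097985939073 ang 68.6184988003929
```

move_arm --commands '[{"x": 1.0,"y": -0.6,"z": 0.3,"wx": 0,"wy": 0,"wz": -0.19,"jaw": 0},{"x": 1.0,"y": -0.6,"z": 0.3,"wx": 0,"wy": 0,"wz": -0.19,"jaw": 0},{"x": 1.0,"y": -0.6,"z": 0.3,"wx": 0,"wy": 0,"wz": -0.19,"jaw": 0},{"x": 1.0,"y": -0.6,"z": 0.3,"wx": 0,"wy": 0,"wz": -0.19,"jaw": 0},{"x": 1.0,"y": -0.6,"z": 0.3,"wx": 0,"wy": 0,"wz": -0.19,"jaw": 0},{"x": 1.0,"y": -0.6,"z": 0.3,"wx": 0,"wy": 0,"wz": -0.19,"jaw": 0},{"x": 1.0,"y": -0.6,"z": 0.3,"wx": 0,"wy": 0,"wz": -0.19,"jaw": 0},{"x": 1.0,"y": -0.6,"z": 0.3,"wx": 0,"wy": 0,"wz": -0.19,"jaw": 0},{"x": 1.0,"y": -0.6,"z": 0.3,"wx": 0,"wy": 0,"wz": -0.19,"jaw": 0},{"x": 1.0,"y": -0.6,"z": 0.3,"wx": 0,"wy": 0,"wz": -0.19,"jaw": 0},{"x": 1.0,"y": -0.6,"z": 0.3,"wx": 0,"wy": 0,"wz": -0.19,"jaw": 0}]'

```text
time_s: 2.47
tool_pos: [432.3, -351.5, 140.9]
orientation: [-2.282, -2.158, -0.002]
force: [0.4, -1.4, -0.7]
width: 1.0
gripper_force: 0.0
```

Run:
```python
from h import *
s=monitor.state(); print(s["time_s"],s["tool_pos"],R.from_rotvec(s["orientation"]).as_matrix()[:,0])
row([503.4,-279.5,75],Rt(86.6,1))
row([503.4,-279.5,27],Rt(86.6,1))
```

```text
2.4667 [ 432.2761 -351.4531  140.8552] [0.056  0.9984 0.0015]
row xyz [0.2524 0.2233 0.2199] w [-0.     -0.0002  0.0005] dist 120.71767488383595 ang 0.20909414864260747
row xyz [0.2522 0.2233 0.3799] w [-0.     -0.0002  0.0005] dist 152.3116995099473 ang 0.20909414864260747
```

move_arm --commands '[{"x": 0.252,"y": 0.223,"z": 0.22,"wx": 0,"wy": 0,"wz": 0.0005,"jaw": 0},{"x": 0.252,"y": 0.223,"z": 0.22,"wx": 0,"wy": 0,"wz": 0.0005,"jaw": 0},{"x": 0.252,"y": 0.223,"z": 0.22,"wx": 0,"wy": 0,"wz": 0.0005,"jaw": 0},{"x": 0.252,"y": 0.223,"z": 0.22,"wx": 0,"wy": 0,"wz": 0.0005,"jaw": 0},{"x": 0.252,"y": 0.223,"z": 0.22,"wx": 0,"wy": 0,"wz": 0.0005,"jaw": 0}]'

```text
time_s: 2.88
tool_pos: [502.1, -281.7, 74.0]
orientation: [-2.291, -2.146, 0.001]
force: [-0.6, -0.4, 1.5]
width: 1.002
gripper_force: 0.0
```

Run:
```python
from h import *
s=monitor.state(); print(s["time_s"],s["tool_pos"])
row([503.4,-279.5,27],Rt(86.6,1))
c=camera("scene"); f=c["frame"]
print(proj(c,[503,-280,46]),proj(c,s["tool_pos"]))
cv2.imwrite("pics/c3.png",cv2.resize(f[100:230,250:410],(800,650))[:600])
```

```text
2.8833 [ 502.0613 -281.6535   74.0083]
row xyz [0.0072 0.0043 0.1567] w [-0.0003 -0.0002 -0.0009] dist 47.07659697653017 ang 0.35793597174729486
[322.9403 180.2505] [324.1905 174.5565]
```

View pics/c3.png

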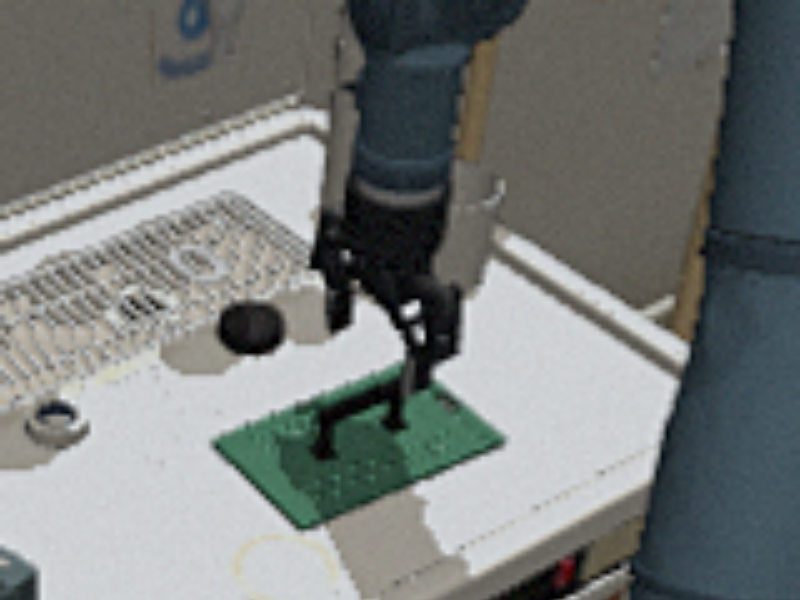

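The gripper straddles the handle bar (crop ~(360,405)); the fingers stand either side. Descend and grip.

move_arm --commands '[{"x": 0.006,"y": 0.004,"z": 0.08,"wx": 0,"wy": 0,"wz": 0,"jaw": 0},{"x": 0.006,"y": 0.004,"z": 0.155,"wx": 0,"wy": 0,"wz": 0,"jaw": 0},{"x": 0.006,"y": 0.004,"z": 0.155,"wx": 0,"wy": 0,"wz": 0,"jaw": 0},{"x": 0.006,"y": 0.004,"z": 0.155,"wx": 0,"wy": 0,"wz": 0,"jaw": 0.6},{"x": 0.006,"y": 0.004,"z": 0.155,"wx": 0,"wy": 0,"wz": 0,"jaw": 1},{"x": 0.006,"y": 0.004,"z": 0.155,"wx": 0,"wy": 0,"wz": 0,"jaw": 1},{"x": 0.006,"y": 0.004,"z": 0.155,"wx": 0,"wy": 0,"wz": 0,"jaw": 1},{"x": 0.006,"y": 0.004,"z": 0.155,"wx": 0,"wy": 0,"wz": 0,"jaw": 1},{"x": 0.006,"y": 0.004,"z": 0.155,"wx": 0,"wy": 0,"wz": 0,"jaw": 1},{"x": 0.006,"y": 0.004,"z": 0.155,"wx": 0,"wy": 0,"wz": 0,"jaw": 1},{"x": 0.006,"y": 0.004,"z": 0.155,"wx": 0,"wy": 0,"wz": 0,"jaw": 1},{"x": 0.006,"y": 0.004,"z": 0.155,"wx": 0,"wy": 0,"wz": 0,"jaw": 1}]' --force 90

```text
time_s: 3.93
tool_pos: [504.6, -281.9, 30.1]
orientation: [2.292, 2.145, 0.001]
force: [-0.4, 0.1, 6.5]
width: 0.118
gripper_force: 88.8
```

move_arm --commands '[{"x": 0,"y": 0,"z": -0.03,"wx": 0,"wy": 0,"wz": 0,"jaw": 1},{"x": 0,"y": 0,"z": -0.12,"wx": 0,"wy": 0,"wz": 0,"jaw": 1},{"x": 0,"y": 0,"z": -0.25,"wx": 0,"wy": 0,"wz": 0,"jaw": 1},{"x": 0,"y": 0,"z": -0.38,"wx": 0,"wy": 0,"wz": 0,"jaw": 1},{"x": 0,"y": 0,"z": -0.5,"wx": 0,"wy": 0,"wz": 0,"jaw": 1},{"x": 0,"y": 0,"z": -0.5,"wx": 0,"wy": 0,"wz": 0,"jaw": 1},{"x": 0,"y": 0,"z": -0.5,"wx": 0,"wy": 0,"wz": 0,"jaw": 1}]'

```text
time_s: 4.52
tool_pos: [504.2, -281.9, 180.8]
orientation: [2.291, 2.144, 0.002]
force: [-0.1, 0.1, -4.8]
width: 0.119
gripper_force: 88.4
```

Run:
```python
from h import *
for i in range(3):
    c=camera("top" if i else "scene"); s=monitor.state(); print(s["time_s"],s["tool_pos"],s["force"],s["moment"],s["width"])
    if i<2:
      for k,dz in (("handle",19),("tail_edge",-27),("slot_edge",-27)):
        for r in models.pinpoint(c,k)[:1]: print(k,r["score"],r["position"],atz(c,r["position"],s["tool_pos"][2]+dz))
# box: refine
bx=np.array([501,181,0]); 
c=camera("top")
for k,z in (("deep_lip",77),("latch_lip",77),("valve_box",0)):
    for r in models.pinpoint(c,k)[:1]: print(k,r["score"],r["position"],atz(c,r["position"],z))
row([501,181,200],Rt(102.9,1))
cv2.imwrite("pics/c4.png",cv2.resize(c["frame"][165:240,145:245],(800,600),interpolation=cv2.INTER_CUBIC))
```

```text
4.5667 [ 501.9544 -280.9816  177.9897] [-0.2353 -0.76   -6.1759] [0.0422 0.0969 0.0364] 0.11635133476261647
handle 0.86 [325.9, 146.7] [ 512.2142 -281.7008  196.9897]
tail_edge 0.72 [305.7, 167.5] [ 502.55   -182.2516  150.9897]
slot_edge 0.91 [344.1, 151.6] [ 495.7081 -365.7915  150.9897]
4.7667 [ 500.8077 -280.3976  175.5252] [ 0.3832 -0.198  -5.0055] [-0.0388  0.0161  0.0189] 0.12265383081468373
handle 0.9 [338.3, 206.1] [ 499.4952 -273.1509  194.5252]
tail_edge 0.64 [304.6, 203.4] [ 507.1925 -175.2223  148.5252]
4.9667 [ 502.6271 -281.1027  177.4582] [-0.5063 -0.4734 -5.2438] [-0.0097 -0.0766 -0.0075] 0.12096122234257324
deep_lip 0.71 [169.5, 206.7] [487.78   261.8213  77.    ]
latch_lip 0.85 [219.9, 197.7] [521.9245  96.2759  77.    ]
valve_box 0.96 [197.7, 201.9] [509.3751 179.1781   0.    ]
row xyz [ 1.5377 -0.1097 -0.071 ] w [-0.     -0.     -0.0464] dist 462.96221479365005 ang 16.694269537601137
```

View pics/c4.png

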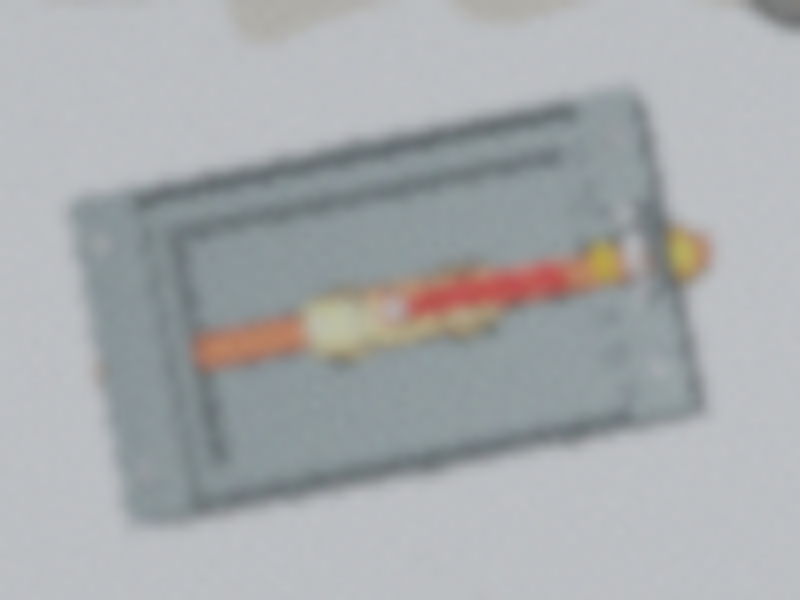

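```bash
cat >> h.py <<'E'
import json,os
def cmd(*rows):
    """append the last row (x,y,z,wx,wy,wz) of each finished call; returns the commanded pose"""
    L=json.load(open("cmd.json")) if os.path.exists("cmd.json") else []
    L+=[list(r) for r in rows]; json.dump(L,open("cmd.json","w"))
    p=np.array([200.658,-618.255,231.269]); A=Rt(17.98,1)
    for r in L:
        p=p+A.apply(np.array(r[:3])*300); A=A*R.from_rotvec(np.array(r[3:])*2*np.pi)
    return p,A
def samp(n=4):
    S=[]
    for _ in range(n): camera("top"); S.append(monitor.state())
    return {k:np.mean([s[k] for s in S],0) for k in ("tool_pos","force","moment","q")}
from scipy.optimize import minimize
from scipy.ndimage import map_coordinates
def segs(rect,z): # rect corners (x0,x1,y0,y1)
    x0,x1,y0,y1=rect; t=np.linspace(.06,.94,60)[:,None]
    C=[np.array(v+(z,),float) for v in ((x0,y0),(x1,y0),(x1,y1),(x0,y1))]
    return [(C[i]*(1-t)+C[(i+1)%4]*t) for i in range(4)]
def grad(c,f):
    L=cv2.cvtColor(f.astype(np.float32),cv2.COLOR_BGR2LAB) if False else f.astype(np.float32)
    L=cv2.GaussianBlur(L,(0,0),1.0); gx=cv2.Sobel(L,-1,1,0); gy=cv2.Sobel(L,-1,0,1)
    return np.sqrt((gx**2+gy**2).sum(2))
E
cat > fit.py <<'E'
from h import *
def fit(cams,S,p0,z0=0,sp=(8,8,4),tilt=None):
    def score(p):
        A=R.from_euler("z",p[2],degrees=True); t=np.array([p[0],p[1],z0]); tot=0
        for c,G in cams:
            for s in S:
                W=A.apply(s)+t; P=np.array([proj(c,w) for w in W[::4]])
                tot+=map_coordinates(G,[P[:,1],P[:,0]],order=1).mean()
        return -tot
    best=min(([*p0[:2]+np.array([dx,dy]),p0[2]+da] for dx in (-6,-3,0,3,6) for dy in (-6,-3,0,3,6) for da in (-1.5,0,1.5)),key=score)
    r=minimize(score,best,method="Nelder-Mead",options=dict(initial_simplex=np.array([best,np.add(best,[2,0,0]),np.add(best,[0,2,0]),np.add(best,[0,0,1])]),xatol=.05,fatol=.01))
    return r.x,-r.fun
def shots(n,k=4):
    F=[]
    for _ in range(k): c=camera(n); F.append(c["frame"].astype(np.float32))
    f=np.mean(F,0); return c,grad(c,f)
BOX=segs((-119.5,119.5,-68.5,68.5),82)+[segs((-92,92,-62,62),82)[i] for i in (1,3)]
E
python3 - <<'E'
from fit import *
p,A=cmd((1,-.6,.3,0,0,-.19),(.252,.223,.22,0,0,.0005),(.006,.004,.155,0,0,0),(0,0,-.5,0,0,0))
s=samp(1); print(p,A.as_matrix()[:,0],s["tool_pos"])
T=shots("top");
for c in ("a",):
    print("top",fit([T],BOX,np.array([502,181,103.])), fit([T],BOX[:4],np.array([502,181,103.])))
Sc=shots("scene"); print("scene",fit([Sc],BOX,np.array([502,181,103.])), "both",fit([T,Sc],BOX,np.array([502,181,103.])))
# cover in hand
CV=segs((-100,100,-60,60),0)
z=p[2]+19-38-3
for n,c in (("t",T),("s",Sc)): print("cover",n,fit([c],CV,np.array([502,-281,86.6]),z0=z))
E
```

```text
[ 503.3005 -281.4982  178.769 ] [0.0663 0.9978 0.    ] [ 503.37  -281.481  178.758]
top (array([502.0857, 183.2545, 103.1955]), np.float64(881.4640502929688)) (array([502.0632, 183.2074, 103.2166]), np.float64(792.4978637695312))
scene (array([503.2963, 187.0792, 103.1137]), np.float64(1604.669921875)) both (array([502.2863, 186.2049, 103.1337]), np.float64(2413.33837890625))
cover t (array([ 501.5865, -276.3246,   85.6513]), np.float64(445.9696350097656))
cover s (array([ 498.6745, -273.7646,   85.5821]), np.float64(1485.691162109375))
```

Run:
```python
from h import *
b=cmd()
row([502.5,182,170],Rt(103.4,1),base=b)
```

```text
row xyz [ 1.5414 -0.1051  0.0292] w [ 0.      0.     -0.0478] dist 463.58187676968345 ang 17.199999999999996
```

move_arm --commands '[{"x": 0.08,"y": 0,"z": 0,"wx": 0,"wy": 0,"wz": -0.005,"jaw": 1},{"x": 0.18,"y": 0,"z": 0,"wx": 0,"wy": 0,"wz": -0.01,"jaw": 1},{"x": 0.29,"y": 0,"z": 0,"wx": 0,"wy": 0,"wz": -0.015,"jaw": 1},{"x": 0.4,"y": -0.02,"z": 0,"wx": 0,"wy": 0,"wz": -0.02,"jaw": 1},{"x": 0.51,"y": -0.03,"z": 0,"wx": 0,"wy": 0,"wz": -0.025,"jaw": 1},{"x": 0.62,"y": -0.04,"z": 0,"wx": 0,"wy": 0,"wz": -0.03,"jaw": 1},{"x": 0.73,"y": -0.05,"z": 0,"wx": 0,"wy": 0,"wz": -0.035,"jaw": 1},{"x": 0.84,"y": -0.06,"z": 0,"wx": 0,"wy": 0,"wz": -0.04,"jaw": 1},{"x": 0.93,"y": -0.06,"z": 0,"wx": 0,"wy": 0,"wz": -0.0478,"jaw": 1},{"x": 1.0,"y": -0.06,"z": 0,"wx": 0,"wy": 0,"wz": -0.0478,"jaw": 1},{"x": 1.0,"y": -0.06,"z": 0,"wx": 0,"wy": 0,"wz": -0.0478,"jaw": 1}]'

```text
time_s: 6.53
tool_pos: [505.3, 26.9, 179.7]
orientation: [-1.934, -2.474, -0.008]
force: [0.1, 1.6, -4.3]
width: 0.116
gripper_force: 88.5
```

Run:
```python
from h import *
b=cmd((1,-.06,0,0,0,-.0478)); print(b[0],monitor.state()["tool_pos"])
row([502.5,182,170],Rt(103.4,1),base=b)
```

```text
[505.2222  19.0351 178.769 ] [505.3397  26.9058 179.7053]
row xyz [0.5305 0.1171 0.0292] w [0. 0. 0.] dist 163.22332891520765 ang 0.007999999999989321
```

move_arm --commands '[{"x": 0.08,"y": 0.017,"z": 0,"wx": 0,"wy": 0,"wz": 0,"jaw": 1},{"x": 0.19,"y": 0.04,"z": 0,"wx": 0,"wy": 0,"wz": 0,"jaw": 1},{"x": 0.3,"y": 0.066,"z": 0.01,"wx": 0,"wy": 0,"wz": 0,"jaw": 1},{"x": 0.41,"y": 0.09,"z": 0.02,"wx": 0,"wy": 0,"wz": 0,"jaw": 1},{"x": 0.5,"y": 0.11,"z": 0.03,"wx": 0,"wy": 0,"wz": 0,"jaw": 1},{"x": 0.53,"y": 0.117,"z": 0.03,"wx": 0,"wy": 0,"wz": 0,"jaw": 1},{"x": 0.53,"y": 0.117,"z": 0.03,"wx": 0,"wy": 0,"wz": 0,"jaw": 1},{"x": 0.53,"y": 0.117,"z": 0.03,"wx": 0,"wy": 0,"wz": 0,"jaw": 1},{"x": 0.53,"y": 0.117,"z": 0.03,"wx": 0,"wy": 0,"wz": 0,"jaw": 1}]'

```text
time_s: 7.28
tool_pos: [502.9, 179.5, 169.6]
orientation: [1.949, 2.462, -0.003]
force: [0.4, 0.0, -5.1]
width: 0.116
gripper_force: 88.5
```

Run:
```python
from fit import *
b=cmd((.53,.117,.03,0,0,0))
T=shots("top"); s=samp(3); print(s["tool_pos"],b[0],s["force"],s["moment"])
Sc=shots("scene")
CV=segs((-100,100,-60,60),8); z=b[0][2]-28.8
for n,c in (("t",T),("s",Sc)): print("cover",n,fit([c],CV,np.array([501,183,103.4]),z0=z))
f=camera("top")["frame"]; g=camera("scene")["frame"]
a=cv2.resize(f[155:245,140:250],(440,360),interpolation=cv2.INTER_CUBIC); d=cv2.resize(g[150:280,150:270],(332,360),interpolation=cv2.INTER_CUBIC)
cv2.imwrite("pics/c5.png",np.hstack([a,d]))
```

```text
[502.7557 180.634  169.7888] [502.496  181.8405 169.769 ] [-0.4015  0.7016 -4.4155] [ 0.0152 -0.009   0.0022]
cover t (array([508.0945, 196.4818,  96.4186]), np.float64(366.87860107421875))
cover s (array([498.3498, 183.6147, 101.7197]), np.float64(997.8065795898438))
```

View pics/c5.png

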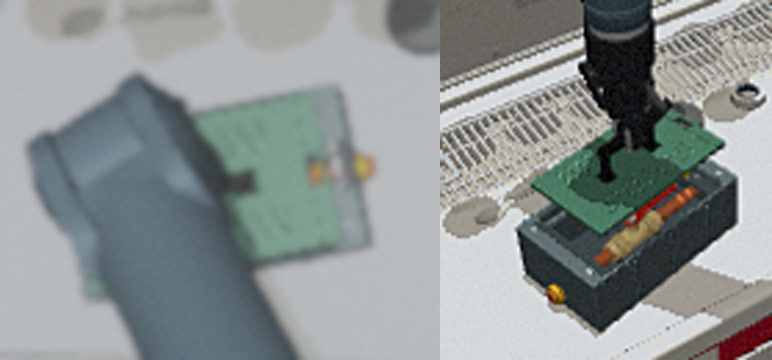

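```bash
cat >> fit.py <<'E'
def gshots(n,k=4):
    F=[]
    for _ in range(k): c=camera(n); F.append(c["frame"].astype(np.float32))
    f=np.mean(F,0); g=f[:,:,1]-.5*f[:,:,0]-.5*f[:,:,2]; return c,grad(c,np.dstack([g]*3))
def covsegs(x1,z,far=False):
    t=np.linspace(0,1,60)[:,None]; L=lambda a,b:np.array(a+(z,))*(1-t)+np.array(b+(z,))*t
    S=[L((-100.,-55.),(-100.,55.)),L((-95.,60.),(x1,60.)),L((-95.,-60.),(x1,-60.))]
    if far: S.append(L((100.,-55.),(100.,55.)))
    return S
E
python3 - <<'E'
from fit import *
b=cmd(); z=b[0][2]-28.8
T=gshots("top"); Sc=gshots("scene")
for zz in (0,8):
  print(zz,"top",fit([T],covsegs(-20.,zz),np.array([501,183,103.4]),z0=z),"scene",fit([Sc],covsegs(95.,zz,True),np.array([501,183,103.4]),z0=z))
T2=shots("top");Sc=shots("scene")
print("box scene",fit([Sc],BOX[:4],np.array([502,184,103.])))
E
```

```text
0 top (array([500.3505, 183.8906, 103.08  ]), np.float64(222.50418090820312)) scene (array([505.6567, 181.7699, 103.3511]), np.float64(494.5438232421875))
8 top (array([500.1383, 183.2263, 103.0468]), np.float64(223.99017333984375)) scene (array([498.2851, 185.0351, 103.2689]), np.float64(505.99090576171875))
box scene (array([502.688 , 187.6052, 102.2753]), np.float64(783.2802734375))
```

```bash
cat > plan.py <<'E'
from h import *
O=np.array([504.5,182.8,0]); YAW=103.45; HT=28.8
def tcp(xt,zt,th,dy=0,h=None,O=O,yaw=YAW):
    h=HT if h is None else h
    t=np.radians(th); B=np.array([xt-100*np.cos(t)+h*np.sin(t),dy,zt+100*np.sin(t)+h*np.cos(t)])
    return O+R.from_euler("z",yaw,degrees=True).apply(B),Rt(yaw,1,th)
def boxforce(n=3):
    s=samp(n); A=R.from_euler("z",YAW,degrees=True).inv()
    print("t",monitor.state()["time_s"],"tcp",s["tool_pos"],"box xyz",A.apply(s["tool_pos"]-O),"F",A.apply(s["force"]),"M",A.apply(s["moment"])); return s
E
python3 - <<'E'
from plan import *
b=cmd(); boxforce(2); P=tcp(86,92,8); print(P[0]); row(*P,base=b); 
b2=P; row(*tcp(86,70,8),base=b2); row(*tcp(86,64,8),base=b2)
E
```

```text
t 8.8333 tcp [502.4711 181.8489 169.7941] box xyz [ -0.4531   2.1945 169.7941] F [-0.2039 -0.3325 -4.8647] M [-0.0085  0.0243 -0.0522]
[506.5977 174.0287 134.437 ]
row xyz [-0.0285  0.0073  0.1178] w [-0.     -0.0222 -0.0001] dist 36.41696372031725 ang 8.00011007006952
row xyz [ 0.0102 -0.      0.0726] w [0. 0. 0.] dist 22.0 ang 0.0
row xyz [ 0.013  -0.      0.0924] w [0. 0. 0.] dist 27.999999999999996 ang 0.0
```

move_arm --commands '[{"x": -0.015,"y": 0.003,"z": 0.03,"wx": 0,"wy": -0.0111,"wz": 0,"jaw": 1},{"x": -0.0285,"y": 0.007,"z": 0.07,"wx": 0,"wy": -0.0222,"wz": 0,"jaw": 1},{"x": -0.0285,"y": 0.007,"z": 0.1,"wx": 0,"wy": -0.0222,"wz": 0,"jaw": 1},{"x": -0.0285,"y": 0.007,"z": 0.118,"wx": 0,"wy": -0.0222,"wz": 0,"jaw": 1},{"x": -0.0285,"y": 0.007,"z": 0.118,"wx": 0,"wy": -0.0222,"wz": 0,"jaw": 1},{"x": -0.0285,"y": 0.007,"z": 0.118,"wx": 0,"wy": -0.0222,"wz": 0,"jaw": 1}]'

```text
time_s: 9.33
tool_pos: [506.4, 173.1, 134.0]
orientation: [1.88, 2.377, -0.132]
force: [0.2, -0.5, -4.4]
width: 0.126
gripper_force: 88.4
```

Run:
```python
from plan import *
b=cmd((-.0285,.007,.118,0,-.0222,0)); boxforce(2); row(*tcp(86,70,8),base=b);row(*tcp(86,64,8),base=b)
c=camera("scene")["frame"]
cv2.imwrite("pics/c6.png",cv2.resize(c[160:280,150:270],(600,600),interpolation=cv2.INTER_CUBIC))
```

```text
t 9.4333 tcp [507.0981 173.3098 134.7206] box xyz [ -9.8342  -0.3194 134.7206] F [ 0.0744 -0.1802 -3.2385] M [ 0.0424 -0.3031  0.0115]
row xyz [0.0102 0.0003 0.0724] w [-0.     -0.     -0.0001] dist 21.93210997155074 ang 0.04275511661936785
row xyz [0.0129 0.0003 0.0922] w [-0.     -0.     -0.0001] dist 27.93207980253225 ang 0.04275511661936785
```

View pics/c6.png

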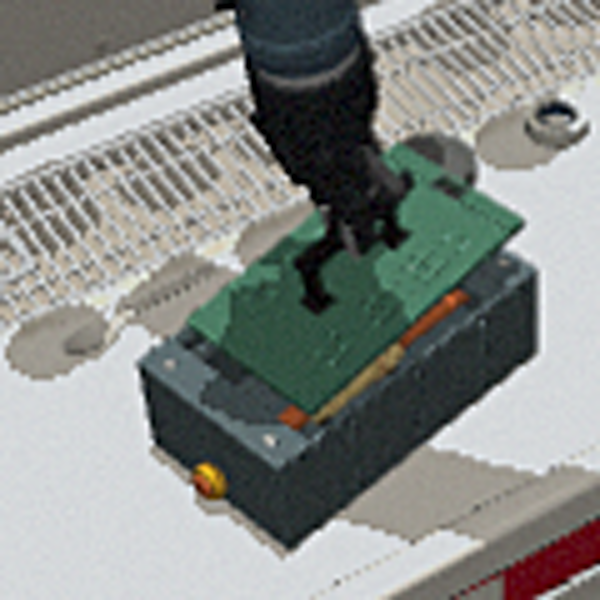

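move_arm --commands '[{"x": 0.003,"y": 0,"z": 0.02,"wx": 0,"wy": 0,"wz": 0,"jaw": 1},{"x": 0.006,"y": 0,"z": 0.04,"wx": 0,"wy": 0,"wz": 0,"jaw": 1},{"x": 0.008,"y": 0,"z": 0.055,"wx": 0,"wy": 0,"wz": 0,"jaw": 1},{"x": 0.01,"y": 0,"z": 0.072,"wx": 0,"wy": 0,"wz": 0,"jaw": 1},{"x": 0.01,"y": 0,"z": 0.072,"wx": 0,"wy": 0,"wz": 0,"jaw": 1},{"x": 0.01,"y": 0,"z": 0.072,"wx": 0,"wy": 0,"wz": 0,"jaw": 1}]'

```text
time_s: 9.98
tool_pos: [506.0, 173.8, 111.9]
orientation: [1.878, 2.378, -0.133]
force: [0.3, 0.4, -4.7]
width: 0.115
gripper_force: 88.5
```

Run:
```python
from plan import *
b=cmd((.01,0,.072,0,0,0)); boxforce(3); print(b[0])
```

```text
t 10.1333 tcp [506.5104 174.111  112.5491] box xyz [ -8.9183   0.0657 112.5491] F [-0.0673 -0.1399 -5.0039] M [-0.0057 -0.2633  0.0092]
[506.5289 173.9791 112.5617]
```

move_arm --commands '[{"x": 0.001,"y": 0,"z": 0.006,"wx": 0,"wy": 0,"wz": 0,"jaw": 1},{"x": 0.002,"y": 0,"z": 0.012,"wx": 0,"wy": 0,"wz": 0,"jaw": 1},{"x": 0.002,"y": 0,"z": 0.013,"wx": 0,"wy": 0,"wz": 0,"jaw": 1},{"x": 0.002,"y": 0,"z": 0.013,"wx": 0,"wy": 0,"wz": 0,"jaw": 1}]'

```text
time_s: 10.47
tool_pos: [506.3, 173.9, 108.4]
orientation: [1.877, 2.378, -0.132]
force: [0.0, -0.6, -4.0]
width: 0.12
gripper_force: 88.5
```

Run:
```python
from plan import *
b=cmd((.002,0,.013,0,0,0)); boxforce(3); print(b[0])
```

```text
t 10.6167 tcp [506.469  174.0102 108.6055] box xyz [ -9.0067   0.1294 108.6055] F [ 0.511  -0.0635 -4.3771] M [-0.0004 -0.3222 -0.012 ]
[506.5168 174.0296 108.6161]
```

move_arm --commands '[{"x": 0,"y": 0,"z": 0.003,"wx": 0,"wy": 0,"wz": 0,"jaw": 1},{"x": 0.001,"y": 0,"z": 0.006,"wx": 0,"wy": 0,"wz": 0,"jaw": 1},{"x": 0.001,"y": 0,"z": 0.006,"wx": 0,"wy": 0,"wz": 0,"jaw": 1}]'

```text
time_s: 10.87
tool_pos: [506.9, 173.7, 107.2]
orientation: [1.877, 2.376, -0.131]
force: [0.1, -1.5, -1.1]
width: 0.12
gripper_force: 88.9
```

Run:
```python
from plan import *
b=cmd((.001,0,.006,0,0,0)); boxforce(3); print(b[0])
```

```text
t 11.0167 tcp [506.8711 173.7554 107.2318] box xyz [ -9.3481  -0.2023 107.2318] F [-1.4787  0.849  -2.0951] M [ 0.1325 -0.1158  0.0101]
[506.506  174.0751 106.7919]
```

move_arm --commands '[{"x": 0,"y": 0,"z": -0.0027,"wx": 0,"wy": 0,"wz": 0,"jaw": 1},{"x": 0.013,"y": 0,"z": -0.0045,"wx": 0,"wy": 0,"wz": 0,"jaw": 1},{"x": 0.026,"y": 0,"z": -0.0063,"wx": 0,"wy": 0,"wz": 0,"jaw": 1},{"x": 0.039,"y": 0,"z": -0.0081,"wx": 0,"wy": 0,"wz": 0,"jaw": 1},{"x": 0.052,"y": 0,"z": -0.01,"wx": 0,"wy": 0,"wz": 0,"jaw": 1},{"x": 0.052,"y": 0,"z": -0.01,"wx": 0,"wy": 0,"wz": 0,"jaw": 1}]'

```text
time_s: 11.52
tool_pos: [502.2, 191.7, 107.6]
orientation: [1.875, 2.381, -0.129]
force: [0.3, 0.5, -3.8]
width: 0.122
gripper_force: 88.6
```

Run:
```python
from plan import *
b=cmd((.052,0,-.01,0,0,0)); boxforce(3); print(b[0],R.from_euler("z",YAW,degrees=True).inv().apply(b[0]-O))
```

```text
t 11.6667 tcp [502.3393 190.7757 107.4715] box xyz [  8.2595   0.2463 107.4715] F [ 0.2723  0.037  -3.2636] M [-0.0008 -0.4932 -0.0003]
[502.827  189.5083 107.5938] [  6.9134   0.0668 107.5938]
```

move_arm --commands '[{"x": 0.006,"y": 0,"z": -0.001,"wx": 0,"wy": 0,"wz": 0,"jaw": 1},{"x": 0.012,"y": 0,"z": -0.002,"wx": 0,"wy": 0,"wz": 0,"jaw": 1},{"x": 0.018,"y": 0,"z": -0.0025,"wx": 0,"wy": 0,"wz": 0,"jaw": 1},{"x": 0.02,"y": 0,"z": -0.0028,"wx": 0,"wy": 0,"wz": 0,"jaw": 1},{"x": 0.02,"y": 0,"z": -0.0028,"wx": 0,"wy": 0,"wz": 0,"jaw": 1}]'

```text
time_s: 12.08
tool_pos: [501.5, 195.6, 107.7]
orientation: [1.877, 2.378, -0.131]
force: [0.9, -0.4, -3.6]
width: 0.119
gripper_force: 88.7
```

Run:
```python
from plan import *
b=cmd((.02,0,-.0028,0,0,0)); boxforce(3); print(b[0],R.from_euler("z",YAW,degrees=True).inv().apply(b[0]-O))
```

```text
t 12.2333 tcp [501.441  195.6055 107.6041] box xyz [ 13.1658  -0.0034 107.6041] F [-0.478   0.1673 -2.997 ] M [-0.0804 -0.3417  0.0072]
[501.4221 195.4017 107.5915] [ 12.9719   0.0624 107.5915]
```

move_arm --commands '[{"x": 0.004,"y": 0,"z": -0.0006,"wx": 0,"wy": 0,"wz": 0,"jaw": 1},{"x": 0.008,"y": 0,"z": -0.0011,"wx": 0,"wy": 0,"wz": 0,"jaw": 1},{"x": 0.01,"y": 0,"z": -0.0014,"wx": 0,"wy": 0,"wz": 0,"jaw": 1},{"x": 0.01,"y": 0,"z": -0.0014,"wx": 0,"wy": 0,"wz": 0,"jaw": 1}]'

```text
time_s: 12.57
tool_pos: [500.7, 198.6, 107.6]
orientation: [1.877, 2.378, -0.131]
force: [0.4, -0.3, -3.0]
width: 0.121
gripper_force: 88.7
```

Run:
```python
from plan import *
b=cmd((.01,0,-.0014,0,0,0)); boxforce(3); print(b[0],R.from_euler("z",YAW,degrees=True).inv().apply(b[0]-O))
```

```text
t 12.7167 tcp [500.6553 198.5742 107.5975] box xyz [ 16.2358   0.0702 107.5975] F [-0.7226 -0.438  -3.1615] M [-0.0517 -0.2552 -0.0176]
[500.7197 198.3483 107.5903] [ 16.0012   0.0601 107.5903]
```

move_arm --commands '[{"x": 0.003,"y": 0,"z": -0.0004,"wx": 0,"wy": 0,"wz": 0,"jaw": 1},{"x": 0.006,"y": 0,"z": -0.0008,"wx": 0,"wy": 0,"wz": 0,"jaw": 1},{"x": 0.006,"y": 0,"z": -0.0008,"wx": 0,"wy": 0,"wz": 0,"jaw": 1}]'

```text
time_s: 12.97
tool_pos: [500.2, 200.3, 107.6]
orientation: [1.877, 2.378, -0.131]
force: [-0.0, -0.6, -2.8]
width: 0.12
gripper_force: 88.7
```

Run:
```python
from plan import *
b=cmd((.006,0,-.0008,0,0,0)); boxforce(3); print(b[0],R.from_euler("z",YAW,degrees=True).inv().apply(b[0]-O))
```

```text
t 13.1167 tcp [500.245  200.2809 107.5941] box xyz [ 17.9912   0.0723 107.5941] F [-0.6528 -0.1763 -3.3446] M [-0.0805 -0.2413 -0.0166]
[500.2986 200.1147 107.5777] [ 17.8171   0.0588 107.5777]
```

move_arm --commands '[{"x": 0.003,"y": 0,"z": -0.0004,"wx": 0,"wy": 0,"wz": 0,"jaw": 1},{"x": 0.005,"y": 0,"z": -0.0007,"wx": 0,"wy": 0,"wz": 0,"jaw": 1},{"x": 0.005,"y": 0,"z": -0.0007,"wx": 0,"wy": 0,"wz": 0,"jaw": 1}]'

```text
time_s: 13.37
tool_pos: [499.9, 201.7, 107.6]
orientation: [1.877, 2.378, -0.131]
force: [0.9, -1.2, -3.2]
width: 0.119
gripper_force: 88.7
```

Run:
```python
from plan import *
b=cmd((.005,0,-.0007,0,0,0)); boxforce(3); print(b[0],R.from_euler("z",YAW,degrees=True).inv().apply(b[0]-O))
```

```text
t 13.5167 tcp [499.899  201.7286 107.5932] box xyz [ 19.4796   0.0721 107.5932] F [-0.0399 -0.272  -2.7474] M [-0.0291 -0.2101  0.0057]
[499.9474 201.5881 107.5771] [ 19.3317   0.0577 107.5771]
```

move_arm --commands '[{"x": 0.003,"y": 0,"z": -0.0004,"wx": 0,"wy": 0,"wz": 0,"jaw": 1},{"x": 0.005,"y": 0,"z": -0.0007,"wx": 0,"wy": 0,"wz": 0,"jaw": 1},{"x": 0.005,"y": 0,"z": -0.0007,"wx": 0,"wy": 0,"wz": 0,"jaw": 1}]'

```text
time_s: 13.77
tool_pos: [499.7, 201.8, 107.7]
orientation: [1.877, 2.376, -0.134]
force: [-0.6, -2.9, -1.7]
width: 0.121
gripper_force: 88.9
```

Run:
```python
from plan import *
b=cmd((.005,0,-.0007,0,0,0)); boxforce(3); print(b[0],R.from_euler("z",YAW,degrees=True).inv().apply(b[0]-O))
```

```text
t 13.9167 tcp [499.7145 201.8573 107.6446] box xyz [ 19.6477   0.2216 107.6446] F [-4.3567  0.3654 -0.9161] M [ 0.1247  0.4666 -0.0062]
[499.5962 203.0614 107.5765] [ 20.8463   0.0566 107.5765]
```

```bash
sed -i 's/^O=.*/O=np.array([504.5,182.8,0]); YAW=103.45; HT=29.6; O=O+.66*np.array([np.cos(np.radians(YAW)),np.sin(np.radians(YAW)),0])/' plan.py
python3 - <<'E'
from plan import *
b=cmd()
for a in ((112.4,64.7,8),(112.4,64.7,6.5),(112.4,64.7,5),(112.4,64.8,3.5),(112.4,64.8,2),(112.4,64.8,1)): print(a); row(*tcp(*a),base=b)
E
```

```text
(112.4, 64.7, 8)
row xyz [-0.0091  0.0002  0.0001] w [-0.     -0.     -0.0001] dist 2.7172058151402347 ang 0.04275511661936785
(112.4, 64.7, 6.5)
row xyz [-0.0115  0.0002  0.0088] w [-0.      0.0041 -0.0001] dist 4.358336850610174 ang 1.4925910023574738
(112.4, 64.7, 5)
row xyz [-0.0138  0.0002  0.0177] w [-0.      0.0083 -0.0001] dist 6.718308981867957 ang 2.992294704590352
(112.4, 64.8, 3.5)
row xyz [-0.0158  0.0002  0.0262] w [-0.      0.0125 -0.0001] dist 9.184315216977657 ang 4.492196244194895
(112.4, 64.8, 2)
row xyz [-0.0176  0.0002  0.0351] w [-0.      0.0166 -0.0001] dist 11.788568642654232 ang 5.992147060275422
(112.4, 64.8, 1)
row xyz [-0.0186  0.0002  0.0411] w [-0.      0.0194 -0.0001] dist 13.54282420003193 ang 6.99212598644429
```

move_arm --commands '[{"x": -0.005,"y": 0,"z": 0,"wx": 0,"wy": 0,"wz": 0,"jaw": 1},{"x": -0.0091,"y": 0,"z": 0,"wx": 0,"wy": 0,"wz": 0,"jaw": 1},{"x": -0.0103,"y": 0,"z": 0.0045,"wx": 0,"wy": 0.002,"wz": 0,"jaw": 1},{"x": -0.0115,"y": 0,"z": 0.0088,"wx": 0,"wy": 0.0041,"wz": 0,"jaw": 1},{"x": -0.0127,"y": 0,"z": 0.0133,"wx": 0,"wy": 0.0062,"wz": 0,"jaw": 1},{"x": -0.0138,"y": 0,"z": 0.0177,"wx": 0,"wy": 0.0083,"wz": 0,"jaw": 1},{"x": -0.0138,"y": 0,"z": 0.0177,"wx": 0,"wy": 0.0083,"wz": 0,"jaw": 1},{"x": -0.0138,"y": 0,"z": 0.0177,"wx": 0,"wy": 0.0083,"wz": 0,"jaw": 1}]'

```text
time_s: 14.58
tool_pos: [500.7, 197.8, 102.8]
orientation: [1.905, 2.41, -0.084]
force: [-0.2, -0.8, -3.8]
width: 0.121
gripper_force: 88.6
```

Run:
```python
from plan import *
b=cmd((-.0138,0,.0177,0,.0083,0)); boxforce(3); print(b[0],R.from_euler("z",YAW,degrees=True).inv().apply(b[0]-O))
for a in ((112.4,64.8,3.5),(112.4,64.8,2),(112.4,64.8,1)): print(a); row(*tcp(*a),base=b)
a=cv2.resize(camera("top")["frame"][155:245,140:250],(440,360),interpolation=cv2.INTER_CUBIC); d=cv2.resize(camera("scene")["frame"][170:280,160:270],(360,360),interpolation=cv2.INTER_CUBIC)
cv2.imwrite("pics/c7.png",np.hstack([a,d]))
```

```text
t 14.7333 tcp [500.684  198.2739 102.8953] box xyz [ 15.2771   0.1121 102.8953] F [-0.2733 -0.1435 -4.4775] M [-0.0151 -0.1429 -0.0275]
[500.718  198.3552 102.8937] [ 15.3483   0.0601 102.8937]
(112.4, 64.8, 3.5)
row xyz [-0.0025  0.0002  0.0084] w [-0.      0.0042 -0.0001] dist 2.6245812589157773 ang 1.504586288222968
(112.4, 64.8, 2)
row xyz [-0.0047  0.0002  0.0172] w [-0.      0.0083 -0.0001] dist 5.353529853031218 ang 3.0042935269206374
(112.4, 64.8, 1)
row xyz [-0.0061  0.0002  0.0231] w [-0.      0.0111 -0.0001] dist 7.172530687204993 ang 4.004220184011833
```

View pics/c7.png

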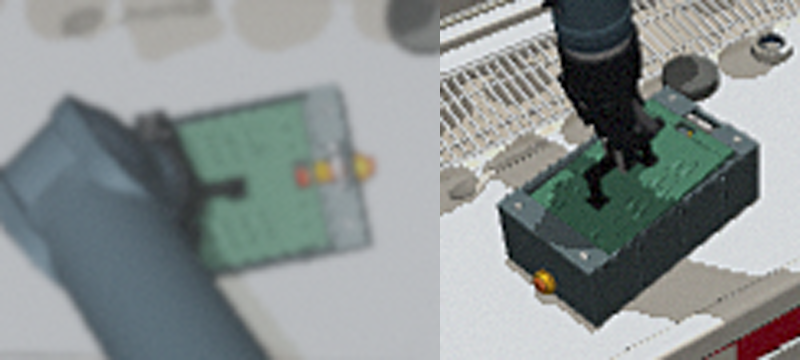

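The tail is under the deep lip and the slotted end sits inside the latch lip (top view: edge at ~(310,150), catch at (322,172)). Lowering on.

move_arm --commands '[{"x": -0.0012,"y": 0,"z": 0.0042,"wx": 0,"wy": 0.0021,"wz": 0,"jaw": 1},{"x": -0.0025,"y": 0,"z": 0.0084,"wx": 0,"wy": 0.0042,"wz": 0,"jaw": 1},{"x": -0.0036,"y": 0,"z": 0.0128,"wx": 0,"wy": 0.0062,"wz": 0,"jaw": 1},{"x": -0.0047,"y": 0,"z": 0.0172,"wx": 0,"wy": 0.0083,"wz": 0,"jaw": 1},{"x": -0.0047,"y": 0,"z": 0.0172,"wx": 0,"wy": 0.0083,"wz": 0,"jaw": 1},{"x": -0.0047,"y": 0,"z": 0.0172,"wx": 0,"wy": 0.0083,"wz": 0,"jaw": 1}]'

```text
time_s: 15.33
tool_pos: [501.2, 195.7, 97.7]
orientation: [1.931, 2.443, -0.035]
force: [-0.4, 0.2, -3.9]
width: 0.118
gripper_force: 88.5
```

Run:
```python
from plan import *
b=cmd((-.0047,0,.0172,0,.0083,0)); boxforce(3); print(b[0],R.from_euler("z",YAW,degrees=True).inv().apply(b[0]-O))
for a in ((112.4,64.6,1),(112.4,64.4,.5),(112.4,64.3,0)): print(a); row(*tcp(*a),base=b)
```

```text
t 15.4833 tcp [501.1744 196.4711  97.9119] box xyz [13.4096  0.0545 97.9119] F [ 0.2237 -0.1918 -4.7224] M [-0.0104 -0.0937  0.0321]
[501.1481 196.5511  97.8763] [13.4936  0.0615 97.8763]
(112.4, 64.6, 1)
row xyz [-0.0016  0.0002  0.0065] w [-0.      0.0028 -0.0001] dist 2.0164091011276226 ang 1.0168677169507434
(112.4, 64.4, 0.5)
row xyz [-0.0024  0.0002  0.0101] w [-0.      0.0042 -0.0001] dist 3.118330483605863 ang 1.516581648671033
(112.4, 64.3, 0)
row xyz [-0.0032  0.0002  0.0134] w [-0.      0.0056 -0.0001] dist 4.12443064244521 ang 2.016437407410383
```

move_arm --commands '[{"x": -0.0008,"y": 0,"z": 0.0032,"wx": 0,"wy": 0.0014,"wz": 0,"jaw": 1},{"x": -0.0016,"y": 0,"z": 0.0065,"wx": 0,"wy": 0.0028,"wz": 0,"jaw": 1},{"x": -0.0024,"y": 0,"z": 0.0098,"wx": 0,"wy": 0.0042,"wz": 0,"jaw": 1},{"x": -0.003,"y": 0,"z": 0.0125,"wx": 0,"wy": 0.0054,"wz": 0,"jaw": 1},{"x": -0.003,"y": 0,"z": 0.0125,"wx": 0,"wy": 0.0054,"wz": 0,"jaw": 1},{"x": -0.003,"y": 0,"z": 0.0125,"wx": 0,"wy": 0.0054,"wz": 0,"jaw": 1}]'

```text
time_s: 15.98
tool_pos: [501.5, 195.2, 94.2]
orientation: [1.947, 2.464, -0.001]
force: [0.3, 1.5, -3.7]
width: 0.119
gripper_force: 88.5
```

Run:
```python
from plan import *
b=cmd((-.003,0,.0125,0,.0054,0)); boxforce(3); print(b[0],R.from_euler("z",YAW,degrees=True).inv().apply(b[0]-O))
row(*tcp(112.4,64.0,0),base=b)
```

```text
t 16.1333 tcp [501.4841 195.3325  94.1696] box xyz [12.2303  0.0182 94.1696] F [-0.5155 -0.0267 -4.302 ] M [-0.0287  0.0163  0.0085]
[501.3873 195.5478  94.1603] [12.4622  0.0623 94.1603]
row xyz [-0.0002  0.0002  0.0019] w [-0.      0.0002 -0.0001] dist 0.5671891999879491 ang 0.08335466254427257
```

move_arm --commands '[{"x": 0,"y": 0,"z": 0.0017,"wx": 0,"wy": 0.0002,"wz": 0,"jaw": 1},{"x": 0,"y": 0,"z": 0.0034,"wx": 0,"wy": 0.0002,"wz": 0,"jaw": 1},{"x": 0,"y": 0,"z": 0.0034,"wx": 0,"wy": 0.0002,"wz": 0,"jaw": 1},{"x": 0,"y": 0,"z": 0.0034,"wx": 0,"wy": 0.0002,"wz": 0,"jaw": 1}]'

```text
time_s: 16.47
tool_pos: [501.5, 195.5, 94.1]
orientation: [1.946, 2.465, -0.001]
force: [-3.5, -2.8, 6.1]
width: 0.12
gripper_force: 90.0
```

Run:
```python
from plan import *
b=cmd((0,0,.0034,0,.0002,0)); boxforce(3); print(b[0],R.from_euler("z",YAW,degrees=True).inv().apply(b[0]-O))
```

```text
t 16.6167 tcp [501.4723 195.537   94.104 ] box xyz [12.4319 -0.018  94.104 ] F [-1.9522  3.5136  6.2754] M [ 0.7532  0.2773 -0.014 ]
[501.3876 195.5466  93.1403] [12.4609  0.0623 93.1403]
```

move_arm --commands '[{"x": 0,"y": 0,"z": -0.0022,"wx": 0,"wy": 0,"wz": 0,"jaw": 1},{"x": -0.006,"y": 0,"z": -0.0022,"wx": 0,"wy": 0,"wz": 0,"jaw": 1},{"x": -0.012,"y": 0,"z": -0.0022,"wx": 0,"wy": 0,"wz": 0,"jaw": 1},{"x": -0.018,"y": 0,"z": -0.0022,"wx": 0,"wy": 0,"wz": 0,"jaw": 1},{"x": -0.018,"y": 0,"z": -0.0022,"wx": 0,"wy": 0,"wz": 0,"jaw": 1},{"x": -0.018,"y": 0,"z": -0.0022,"wx": 0,"wy": 0,"wz": 0,"jaw": 1}]'

```text
time_s: 17.12
tool_pos: [503.2, 191.5, 94.1]
orientation: [-1.946, -2.466, -0.004]
force: [-0.8, 4.0, -0.4]
width: 0.117
gripper_force: 89.1
```

Run:
```python
from plan import *
b=cmd((-.018,0,-.0022,0,0,0)); boxforce(3); print(b[0],R.from_euler("z",YAW,degrees=True).inv().apply(b[0]-O))
```

```text
t 17.2667 tcp [503.1563 191.291   94.1309] box xyz [ 7.9107 -0.6681 94.1309] F [ 3.4362 -0.0548 -0.0423] M [-0.1274 -0.7005 -0.0029]
[502.6397 190.2938  93.8003] [ 7.0609  0.0662 93.8003]
```

move_arm --commands '[{"x": -0.003,"y": 0,"z": 0,"wx": 0,"wy": 0,"wz": 0,"jaw": 1},{"x": -0.006,"y": 0,"z": 0,"wx": 0,"wy": 0,"wz": 0,"jaw": 1},{"x": -0.006,"y": 0,"z": 0,"wx": 0,"wy": 0,"wz": 0,"jaw": 1},{"x": -0.006,"y": 0,"z": 0,"wx": 0,"wy": 0,"wz": 0,"jaw": 1}]'

```text
time_s: 17.6
tool_pos: [503.5, 188.4, 94.1]
orientation: [1.947, 2.465, 0.001]
force: [-0.2, 3.6, 1.8]
width: 0.117
gripper_force: 89.3
```

Run:
```python
from plan import *
b=cmd((-.006,0,0,0,0,0)); boxforce(3); print(b[0],R.from_euler("z",YAW,degrees=True).inv().apply(b[0]-O))
```

```text
t 17.75 tcp [503.4764 188.3844  94.1076] box xyz [ 5.0093 -0.3034 94.1076] F [ 2.2851 -0.7765  1.74  ] M [-0.1145 -0.5543  0.0136]
[503.0571 188.5428  93.8003] [ 5.2609  0.0675 93.8003]
```

move_arm --commands '[{"x": -0.003,"y": 0,"z": 0,"wx": 0,"wy": 0,"wz": 0,"jaw": 1},{"x": -0.006,"y": 0,"z": 0,"wx": 0,"wy": 0,"wz": 0,"jaw": 1},{"x": -0.009,"y": 0,"z": 0,"wx": 0,"wy": 0,"wz": 0,"jaw": 1},{"x": -0.009,"y": 0,"z": 0,"wx": 0,"wy": 0,"wz": 0,"jaw": 1},{"x": -0.009,"y": 0,"z": 0,"wx": 0,"wy": 0,"wz": 0,"jaw": 1}]'

```text
time_s: 18.17
tool_pos: [503.8, 186.2, 94.1]
orientation: [1.947, 2.466, 0.001]
force: [-0.7, 3.3, 3.6]
width: 0.119
gripper_force: 89.6
```

Run:
```python
from plan import *
b=cmd((-.009,0,0,0,0,0)); boxforce(3); print(b[0],R.from_euler("z",YAW,degrees=True).inv().apply(b[0]-O))
```

```text
t 18.3167 tcp [503.8212 186.1696  94.0855] box xyz [ 2.775  -0.1235 94.0855] F [3.7738 0.3453 4.0428] M [-0.0416 -0.7743 -0.0036]
[503.6832 185.9164  93.8003] [ 2.5609  0.0695 93.8003]
```

move_arm --commands '[{"x": -0.003,"y": 0,"z": -0.001,"wx": 0,"wy": 0,"wz": 0,"jaw": 1},{"x": -0.006,"y": 0,"z": -0.001,"wx": 0,"wy": 0,"wz": 0,"jaw": 1},{"x": -0.007,"y": 0,"z": -0.001,"wx": 0,"wy": 0,"wz": 0,"jaw": 1},{"x": -0.007,"y": 0,"z": -0.001,"wx": 0,"wy": 0,"wz": 0,"jaw": 1}]'

```text
time_s: 18.65
tool_pos: [504.1, 183.8, 94.1]
orientation: [-1.947, -2.465, 0.0]
force: [-0.2, 4.3, 3.5]
width: 0.115
gripper_force: 89.6
```

Run:
```python
from plan import *
b=cmd((-.007,0,-.001,0,0,0)); boxforce(3); print(b[0],R.from_euler("z",YAW,degrees=True).inv().apply(b[0]-O))
```

```text
t 18.8 tcp [504.1327 183.8018  94.0902] box xyz [ 0.3998  0.1242 94.0902] F [3.4196 0.3173 3.3468] M [-0.1203 -0.7511 -0.0026]
[504.1702 183.8737  94.1003] [ 0.4609  0.0711 94.1003]
```

move_arm --commands '[{"x": -0.003,"y": 0,"z": -0.001,"wx": 0,"wy": 0,"wz": 0,"jaw": 1},{"x": -0.006,"y": 0,"z": -0.001,"wx": 0,"wy": 0,"wz": 0,"jaw": 1},{"x": -0.007,"y": 0,"z": -0.001,"wx": 0,"wy": 0,"wz": 0,"jaw": 1},{"x": -0.007,"y": 0,"z": -0.001,"wx": 0,"wy": 0,"wz": 0,"jaw": 1}]'

```text
time_s: 19.13
tool_pos: [504.2, 182.3, 94.1]
orientation: [-1.946, -2.465, -0.0]
force: [-0.9, 4.4, 0.8]
width: 0.121
gripper_force: 89.2
```

Run:
```python
from plan import *
b=cmd((-.007,0,-.001,0,0,0)); boxforce(3); print(b[0],R.from_euler("z",YAW,degrees=True).inv().apply(b[0]-O))
```

```text
t 19.2833 tcp [504.2337 182.2737  94.1238] box xyz [-1.11    0.3814 94.1238] F [ 4.6907 -0.9125  0.7358] M [-0.1841 -1.0249 -0.0723]
[504.6571 181.8309  94.4003] [-1.6391  0.0726 94.4003]
```

move_arm --commands '[{"x": -0.003,"y": 0,"z": 0,"wx": 0,"wy": 0,"wz": 0,"jaw": 1},{"x": -0.006,"y": 0,"z": 0,"wx": 0,"wy": 0,"wz": 0,"jaw": 1},{"x": -0.006,"y": 0,"z": 0,"wx": 0,"wy": 0,"wz": 0,"jaw": 1},{"x": -0.006,"y": 0,"z": 0,"wx": 0,"wy": 0,"wz": 0,"jaw": 1}]'

```text
time_s: 19.62
tool_pos: [504.5, 182.2, 94.2]
orientation: [-1.945, -2.465, -0.004]
force: [-0.3, 6.3, -0.7]
width: 0.117
gripper_force: 89.0
```

Run:
```python
from plan import *
b=cmd((-.006,0,0,0,0,0)); boxforce(3); print(b[0],R.from_euler("z",YAW,degrees=True).inv().apply(b[0]-O))
```

```text
t 19.7667 tcp [504.4929 182.1819  94.2235] box xyz [-1.2595  0.1507 94.2235] F [ 7.5772 -1.1778 -0.7877] M [-0.2835 -1.4674 -0.1542]
[505.0745 180.08    94.4003] [-3.4391  0.0739 94.4003]
```

move_arm --commands '[{"x": -0.003,"y": 0,"z": 0.001,"wx": 0,"wy": 0,"wz": 0,"jaw": 1},{"x": -0.005,"y": 0,"z": 0.001,"wx": 0,"wy": 0,"wz": 0,"jaw": 1},{"x": -0.005,"y": 0,"z": 0.001,"wx": 0,"wy": 0,"wz": 0,"jaw": 1},{"x": -0.005,"y": 0,"z": 0.001,"wx": 0,"wy": 0,"wz": 0,"jaw": 1}]'

```text
time_s: 20.1
tool_pos: [504.5, 182.2, 94.3]
orientation: [-1.943, -2.464, -0.006]
force: [-0.8, 9.1, 1.3]
width: 0.118
gripper_force: 89.2
```

Run:
```python
from plan import *
b=cmd((-.005,0,.001,0,0,0)); boxforce(3); print(b[0],R.from_euler("z",YAW,degrees=True).inv().apply(b[0]-O))
a=cv2.resize(camera("top")["frame"][170:230,190:250],(400,400),interpolation=cv2.INTER_CUBIC); d=cv2.resize(camera("scene")["frame"][170:230,210:270],(400,400),interpolation=cv2.INTER_CUBIC)
cv2.imwrite("pics/c8.png",np.hstack([a,d]))
```

```text
t 20.25 tcp [504.5153 182.1615  94.2585] box xyz [-1.2845  0.1336 94.2585] F [ 9.2921 -0.8343 -0.1509] M [-0.1006 -1.7956 -0.1738]
[505.4223 178.6208  94.1003] [-4.9391  0.075  94.1003]
```

View pics/c8.png

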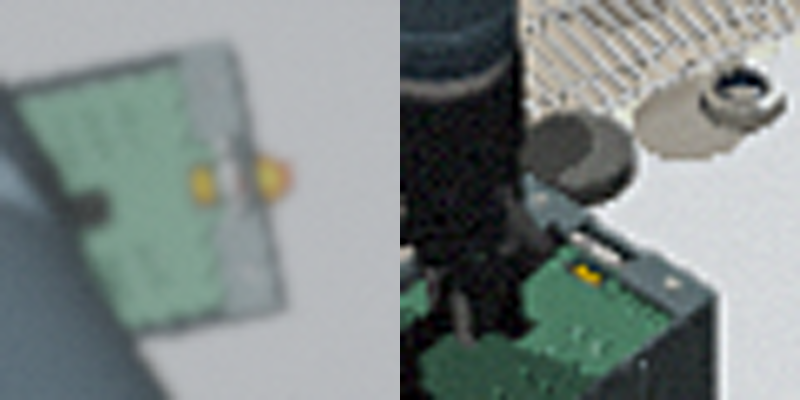

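The yellow catch shows in the slot (left ~(205,185), right ~(588,273)), with the cover's end under the lip. Gentle tug test next.

move_arm --commands '[{"x": 0.006,"y": 0,"z": 0,"wx": 0,"wy": 0,"wz": 0,"jaw": 1},{"x": 0.012,"y": 0,"z": 0,"wx": 0,"wy": 0,"wz": 0,"jaw": 1},{"x": 0.018,"y": 0,"z": 0,"wx": 0,"wy": 0,"wz": 0,"jaw": 1},{"x": 0.022,"y": 0,"z": 0,"wx": 0,"wy": 0,"wz": 0,"jaw": 1},{"x": 0.022,"y": 0,"z": 0,"wx": 0,"wy": 0,"wz": 0,"jaw": 1}]'

```text
time_s: 20.77
tool_pos: [504.5, 182.2, 94.1]
orientation: [1.948, 2.462, -0.005]
force: [0.3, -2.0, 4.8]
width: 0.124
gripper_force: 89.8
```

Run:
```python
from plan import *
b=cmd((.022,0,0,0,0,0)); boxforce(3); print(b[0],R.from_euler("z",YAW,degrees=True).inv().apply(b[0]-O))
```

```text
t 20.9167 tcp [504.4535 182.2332  94.0856] box xyz [-1.2005  0.177  94.0856] F [-3.628   0.5989  4.7019] M [0.1306 0.6115 0.0167]
[503.8919 185.0409  94.1003] [ 1.6609  0.0702 94.1003]
```

move_arm --commands '[{"x": 0.003,"y": 0,"z": -0.0015,"wx": 0,"wy": 0,"wz": 0,"jaw": 1},{"x": 0.006,"y": 0,"z": -0.0015,"wx": 0,"wy": 0,"wz": 0,"jaw": 1},{"x": 0.008,"y": 0,"z": -0.0015,"wx": 0,"wy": 0,"wz": 0,"jaw": 1},{"x": 0.008,"y": 0,"z": -0.0015,"wx": 0,"wy": 0,"wz": 0,"jaw": 1}]'

```text
time_s: 21.25
tool_pos: [504.0, 183.6, 94.1]
orientation: [1.948, 2.461, -0.007]
force: [2.4, -6.8, 4.1]
width: 0.122
gripper_force: 89.6
```

Run:
```python
from plan import *
b=cmd((.008,0,-.0015,0,0,0)); boxforce(3); print(b[0],R.from_euler("z",YAW,degrees=True).inv().apply(b[0]-O))
```

```text
t 21.4 tcp [503.9821 183.6284  94.106 ] box xyz [ 0.2661  0.311  94.106 ] F [-6.2282  0.3569  3.1228] M [-0.0035  1.2797  0.0294]
[503.3354 187.3755  94.5503] [ 4.0609  0.0684 94.5503]
```

move_arm --commands '[{"x": -0.008,"y": 0,"z": -0.001,"wx": 0,"wy": 0,"wz": 0,"jaw": 1},{"x": -0.016,"y": 0,"z": -0.001,"wx": 0,"wy": 0,"wz": 0,"jaw": 1},{"x": -0.025,"y": 0,"z": 0,"wx": 0,"wy": 0,"wz": 0,"jaw": 1},{"x": -0.026,"y": 0,"z": 0,"wx": 0,"wy": 0,"wz": 0,"jaw": 1},{"x": -0.026,"y": 0,"z": 0,"wx": 0,"wy": 0,"wz": 0,"jaw": 1},{"x": -0.022,"y": 0,"z": 0,"wx": 0,"wy": 0,"wz": 0,"jaw": 1},{"x": -0.019,"y": 0,"z": 0,"wx": 0,"wy": 0,"wz": 0,"jaw": 1},{"x": -0.019,"y": 0,"z": 0,"wx": 0,"wy": 0,"wz": 0,"jaw": 1}]'

```text
time_s: 22.07
tool_pos: [504.0, 182.2, 94.2]
orientation: [-1.945, -2.466, 0.001]
force: [0.4, 2.8, -3.9]
width: 0.114
gripper_force: 88.6
```

Run:
```python
from plan import *
b=cmd((-.019,0,0,0,0,0)); boxforce(3); print(b[0],R.from_euler("z",YAW,degrees=True).inv().apply(b[0]-O))
```

```text
t 22.2167 tcp [504.0955 182.1368  94.2794] box xyz [-1.2109  0.5477 94.2794] F [ 2.4859 -0.5882 -3.6415] M [-0.1222 -0.6436 -0.0812]
[504.6571 181.8309  94.5503] [-1.6391  0.0726 94.5503]
```

Seated against the stop with little load. Release and withdraw straight up.

move_arm --commands '[{"x": 0.0005,"y": 0,"z": 0.0005,"wx": 0,"wy": 0,"wz": 0,"jaw": 0.8},{"x": 0.0005,"y": 0,"z": 0.0005,"wx": 0,"wy": 0,"wz": 0,"jaw": 0.6},{"x": 0.0005,"y": 0,"z": 0.0005,"wx": 0,"wy": 0,"wz": 0,"jaw": 0.3},{"x": 0.0005,"y": 0,"z": 0.0005,"wx": 0,"wy": 0,"wz": 0,"jaw": 0},{"x": 0.0005,"y": 0,"z": 0.0005,"wx": 0,"wy": 0,"wz": 0,"jaw": 0},{"x": 0.0005,"y": 0,"z": 0.0005,"wx": 0,"wy": 0,"wz": 0,"jaw": 0},{"x": 0.0005,"y": 0,"z": 0.0005,"wx": 0,"wy": 0,"wz": 0,"jaw": 0},{"x": 0.0005,"y": 0,"z": 0.0005,"wx": 0,"wy": 0,"wz": 0,"jaw": 0},{"x": 0,"y": 0,"z": -0.03,"wx": 0,"wy": 0,"wz": 0,"jaw": 0},{"x": 0,"y": 0,"z": -0.1,"wx": 0,"wy": 0,"wz": 0,"jaw": 0},{"x": 0,"y": 0,"z": -0.2,"wx": 0,"wy": 0,"wz": 0,"jaw": 0},{"x": 0,"y": 0,"z": -0.32,"wx": 0,"wy": 0,"wz": 0,"jaw": 0},{"x": -0.1,"y": 0,"z": -0.4,"wx": 0,"wy": 0,"wz": 0,"jaw": 0},{"x": -0.23,"y": 0,"z": -0.4,"wx": 0,"wy": 0,"wz": 0,"jaw": 0},{"x": -0.36,"y": 0,"z": -0.4,"wx": 0,"wy": 0,"wz": 0,"jaw": 0},{"x": -0.49,"y": 0,"z": -0.4,"wx": 0,"wy": 0,"wz": 0,"jaw": 0},{"x": -0.62,"y": 0,"z": -0.4,"wx": 0,"wy": 0,"wz": 0,"jaw": 0},{"x": -0.75,"y": 0,"z": -0.4,"wx": 0,"wy": 0,"wz": 0,"jaw": 0},{"x": -0.8,"y": 0,"z": -0.4,"wx": 0,"wy": 0,"wz": 0,"jaw": 0},{"x": -0.8,"y": 0,"z": -0.4,"wx": 0,"wy": 0,"wz": 0,"jaw": 0}]'

```text
time_s: 23.88
tool_pos: [560.9, -58.8, 214.8]
orientation: [1.958, 2.454, -0.003]
force: [-0.2, -0.4, 1.0]
width: 0.999
gripper_force: 0.0
```

Run:
```python
from plan import *
s=samp(2); print(monitor.state()["time_s"],s["tool_pos"],s["force"],monitor.state()["width"])
a=cv2.resize(camera("top")["frame"][165:240,150:240],(432,360),interpolation=cv2.INTER_CUBIC); d=cv2.resize(camera("scene")["frame"][170:270,170:270],(360,360),interpolation=cv2.INTER_CUBIC)
cv2.imwrite("pics/c9.png",np.hstack([a,d]))
```

```text
23.9833 [560.3378 -53.0877 214.8371] [-0.056   0.8843 -0.7628] 1.0014161510940076
```

View pics/c9.png

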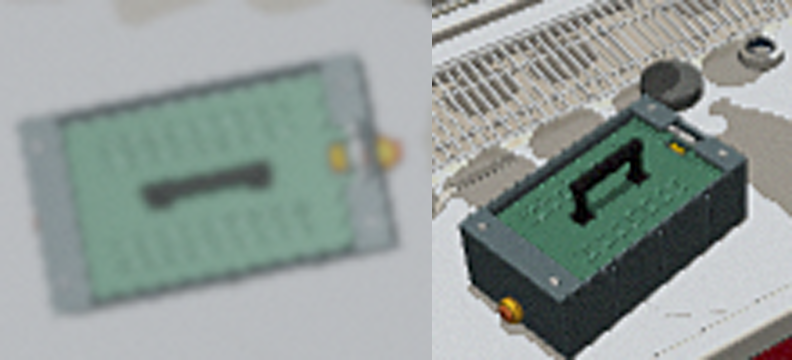

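The cover lies flat under both lips with the yellow catch up in its slot (left (340,157)), and the gripper is clear.

```bash
python3 -c "
from station import ticket; print(ticket.finish_job())"
```

```text
the job is handed in; nothing more can be done
None
```

The cover is back on the valve box under both lips, the yellow catch is up in its slot and held in a tug test, and the gripper let go and was clear when I handed the job in at about 24 s.

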